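# Set a wax slicer's stop to the third click and push the bar up to it

## Task

Set the wax slicing jig for the next cut. With your fingertips push the stop's lever along from its parked end, feeling the clicks, and leave it settled in the third click without ever going past it; only then push the wax bar along its channel until its end rests against the stop, gently enough that the stop stays in that click. Pick nothing up, keep the bar in the channel, and leave the other things on the bench where they are.

Things in the scene. Friction and masses are not known exactly. Their poses are not given: they have to be found in the camera images.
- jig: The wax slicing jig, fixed to the bench: a grey painted metal bed 150 mm (its x) by 360 mm (its y), top 12 mm above the bench. Origin: centre of the bed's underside, at bench height; z up. A channel for the wax bar runs along y, and beside it a sliding stop with a lever runs along y too
- channel (a point): Middle of the channel's floor (the bed's top), at x = -35, y = 0 mm in the jig's frame; axes as the jig's. The channel runs straight along y over the bed's length, 31 mm wide between two steel rails 5 mm wide and 8 mm high
- ridge3 (a point): Top of the third (middle) of five brass cross ridges on a dark index strip, at x = 55, y = 74, z = 22 mm in the jig's frame. The ridges stand 4 mm above the strip, 16 mm apart along y (42 to 106 mm). A spring roller on the stop (16 mm across, level with the knob in y, 35 mm from it in x) clicks over them and settles between them
- stop (a joint): Stop's travel (m) along the jig's +y: 0 parked, 0.1 end. Starts within 0 to 0.01, before the first ridge. Roller on top of the ridges at 0.020, 0.036, 0.052, 0.068, 0.084; clicks (rest places after a ridge): first 0.028, second 0.044, third 0.060, fourth 0.076. About 1 N slides it freely, 6 N climbs a ridge; past the top it springs ahead into the next click, where it resists 5 N or more either way
- knob (a point): Centre of the black ball (22 mm across) on the stop's lever, 67 mm above the bench, 78 mm to its top. Below it the lever's upright steel post, 12 mm thick, stands on a block 40 (x) by 44 mm (y), its top 34 mm above the bench. Moves with the stop; at stop = 0 it is at x = 20, y = 22 mm in the jig's frame
- stop_face (a point): Point on the stop's face that looks to -y, in the middle of the channel, 27 mm above the bench; axes as the jig's. The face is a plate 8 mm thick across the channel, 21 to 46 mm above the bench. At stop = 0 it is at x = -35, y = 0 mm in the jig's frame
- bar_center (a point): Centre of the loose green wax bar, 27 mm wide (x), 100 mm long (y), 30 mm high, 75 g or so, lying in the channel along the jig's y on the -y side of the stop, its front end at first 30 to 50 mm short of y = 0 in the jig's frame. Its centre is 27 mm above the bench
- bar_front (a point): Middle of the bar's end face that looks to the stop (+y)
- bar_back (a point): Middle of the bar's other end face (-y), where it can be pushed
- wax_block: Bystander: green wax block, 60 x 90 x 45 mm, lying beyond the jig. Origin: under its centre
- ring_blank: Bystander: green wax ring blank, 28 mm across, 20 mm high, lying on the jig bed 65 mm beside the channel, behind the stop. Origin: under its centre
- carver: Bystander: wax carver with a wooden handle, 170 mm long, lying on the robot's side of the jig. Origin: under its centre
- caliper: Bystander: steel vernier caliper, 150 mm long, 10 mm thick at most, lying on the robot's side of the jig. Origin: under its centre
- pot: Bystander: amber glass pot with a steel cap, 56 mm across, 70 mm high, beyond the jig. Origin: under its centre
- phone: Bystander: black phone, 72 x 150 x 8 mm, lying past the jig's +y end. Origin: under its centre
- mallet: Bystander: small hammer, 220 mm long, lying past the jig's -y end. Origin: under its centre
- bar: The same wax bar; origin: centre of its underside
There are look-alikes about, which are no part of the job. Of the things that look like the bar, the smallest one is meant.

How it is judged:
By the outcome, as a careful person would: the job done as asked, in the order asked, and still so for the second after the job is handed in, with the robot touching nothing.
It also fails if it takes over 69 s, if anything falls off the work surface, if the arm or the gripper's body presses on something with over 40 N, if the wrist force passes 120 N, or if a joint passes its speed limit or range.

## Robot

A 6-joint arm with a two-finger parallel gripper is mounted at the origin on the work surface. World frame = base frame: x ahead of the robot, y to its left, z up, the work surface at z = 0. Lengths are in m, angles in rad, forces in N, time in s.
With the tool pointing down it reaches from about 0.4 to 0.825 m from the base axis. Payload 7 kg.
Tool frame: the origin (TCP) lies midway between the tips of the shut fingers; the grasp point (between the pads) lies 19 mm behind it; z points along the fingers, y is the line along which they close (so a half turn about z gives the same grasp; the last joint's range is limited). The gripper opens to 85 mm and grips with 20 to 120 N. Pads are 22 mm wide; open, the fingers measure 114 mm over their backs; the gripper's body (76 mm by 85 mm) begins 54 mm behind the grasp point. The pads swing forward as they close: fully open they stand 13 mm farther back than shut.
Start: joints at [1.57, 0.359, 0.012, 0, -1.224, -0.288], TCP at [0.192, 0.647, 0.231] pointing down, gripper open.
Joint ranges: [-3.07, 3.07], [-1.43, 2.12], [-1.02, 1.25], [-3.03, 1.67], [-3.05, -0], [-3.03, 3.03]. Speed limits (rad/s): [2.39, 2.39, 3.01, 3.14, 3.14, 3.14].

## Interface

Orientations are given as a unit quaternion [x, y, z, w].
In Python, from workcell import r, get_image gives the robot as it stands. The module is installed in compiled form; this text tells all that it offers.
- The arm moves only by the tool send_rows, never from a script. Its argument "commands" is one flat list of numbers, 7 for each row, row after row: the shift along the world's x, y, z in cm, then the turn, a rotation vector about the world's x, y, z in degrees, then the opening, from -1 (shut) to 1 (fully open). In form: [tx, ty, tz, wx, wy, wz, fingers, tx, ty, tz, wx, wy, wz, fingers, ...]. A call has 1 to 20 rows; each row is the pose to reach, as a shift and turn from the pose commanded when the call began; what a row does not reach only later rows make up. A row lasts 1/8 s, in which the tool goes at most 62.5 mm and 10.7 degrees, less where a joint would pass 70% of its speed; a pose out of reach is approached as far as the arm can. A call with a gripper value outside its range is refused whole. The fingers move at their own pace and stop on an object; "newtons" is the grip in N (left out, the last holds). Time passes only in rows, so rows that repeat a pose let the fingers close. It gives the time, the measured TCP pose, the force, the opening and the grip force at its end, in the units of the state.
- r.get_obs(): the state, without advancing time (a new reading comes with each control period).
- get_image(name): name is "side" or "top" or "wrist"; returns a dict with "color" (384x512x3 uint8, red, green, blue), "z_map" (384x512 float32, m along the optical axis (not along the pixel's ray), 0 where there is no reading), "K" (3x3 intrinsics, pixels), "R" (3x3) and "t" (3): a world point X has camera coordinates R X + t; the wrist camera has in their place "tool_from_camera" (4x4, takes a point from camera to tool coordinates, whose origin is the TCP and whose axes are the flange's). Camera axes: x right, y down, z forward; pixel columns grow to the right and rows downward; lengths in m; the calibration is good to about 2 mm. A picture is of the moment at which its call begins: read the wrist's pose just before it.
- r.hand_in(): hands the job in; it is judged then, once.
The state is a dict: "time_s": time; "joints": joint angles; "joint_velocities": joint speeds; "joint_efforts": joint torques, N m; "ee_pos": TCP position; "orientation": TCP orientation; "wrist_force": force on the tool from outside, world axes, zero at the start; "wrist_torque": the same for the moment, N m; "grip_width": opening from 0.0 (shut) to 1.0 (fully open); "finger_force": force on a finger pad.
Only numpy, scipy, OpenCV 4.12 (cv2) and the standard library are available. Lean on these libraries where they do the work, as an engineer would, in place of code of your own. Each camera call takes 0.05 s, during which the arm holds its last target. There are 200 camera calls.

## Working session

There is one attempt and no reset: what is moved stays moved. The work goes in short steps, Python scripts to look and compute and a tool call to move; the robot and the scene stay as the last step left them, time stands still between calls to the robot, and variables do not carry over. Pictures are saved under pics/ and viewed, at most 11 in all, crops included, and the job is handed in when it is done.

Besides the shell and the picture viewer there is one more tool, called as name(argument=value, ...), one argument or row to a line, values as JSON. send_rows: Moves the arm, as the interface text tells. Its arguments: {"type":"object","properties":{"commands":{"type":"array"},"newtons":{"type":"number"}},"required":["commands"]}

```bash
mkdir -p pics; cat > h.py <<'E'
import numpy as np,cv2,pickle
def load(n): return pickle.load(open(f'pics/{n}.pkl','rb'))
def pt(d,u,v,z=None):
    # world point at pixel (u,v) by depth, or on plane z
    K,R,t=d['K'],d['R'],d['t']; ray=np.linalg.inv(K)@[u,v,1]
    if z is None: return R.T@(ray*d['z_map'][int(v),int(u)]-t)
    c=-R.T@t; w=R.T@ray
    return c+w*(z-c[2])/w[2]
def px(d,X):
    p=d['K']@(d['R']@np.array(X)+d['t']); return p[:2]/p[2]
E
python3 - <<'E'
from workcell import r,get_image
import pickle,cv2
o=r.get_obs();print(o)
for n in('top','side'):
    d=get_image(n);pickle.dump(d,open(f'pics/{n}.pkl','wb'))
    cv2.imwrite(f'pics/{n}.png',cv2.resize(d['color'][:,:,::-1],(800,600)))
E
```

```text
{'time_s': 0.0, 'joints': array([ 1.57008473e+00,  3.59394779e-01,  1.10337162e-02, -3.58661245e-04,
       -1.22409784e+00, -2.88124819e-01]), 'joint_velocities': array([-8.44687343e-04, -8.11457517e-05,  3.50649955e-05, -1.35917777e-03,
        6.64762488e-04,  9.39302352e-04]), 'joint_efforts': array([ 1.71433439e-03, -5.83318305e+01,  2.93415928e+01,  6.93655506e+00,
       -5.76583392e-03,  1.80822252e-05]), 'ee_pos': array([0.19213421, 0.64655985, 0.2303461 ]), 'orientation': array([ 9.89580655e-01, -1.43977107e-01, -4.78205377e-05,  8.46867994e-04]), 'wrist_force': array([-0.12462402,  0.13356572,  0.02875933]), 'wrist_torque': array([-0.01773206, -0.01052513,  0.02430577]), 'finger_force': 0.0, 'grip_width': 1.0026725136965216}
```

View pics/top.png

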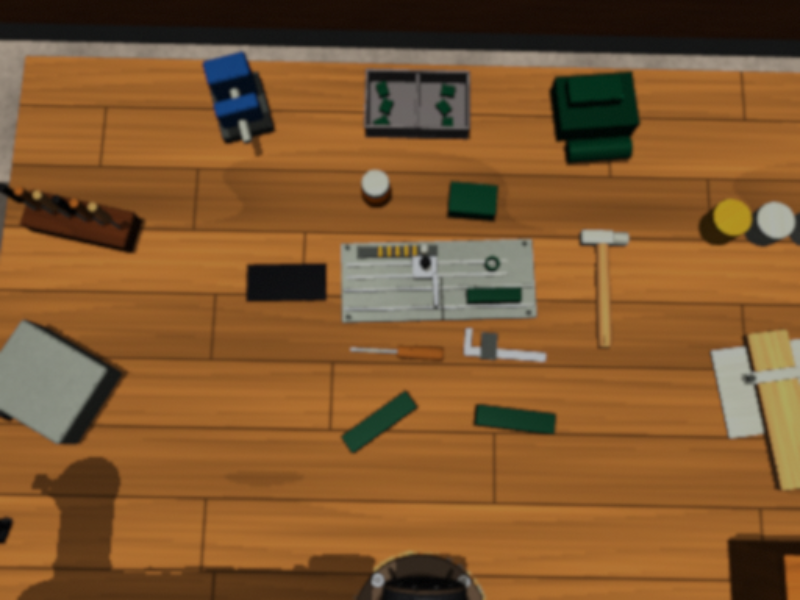

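View pics/side.png

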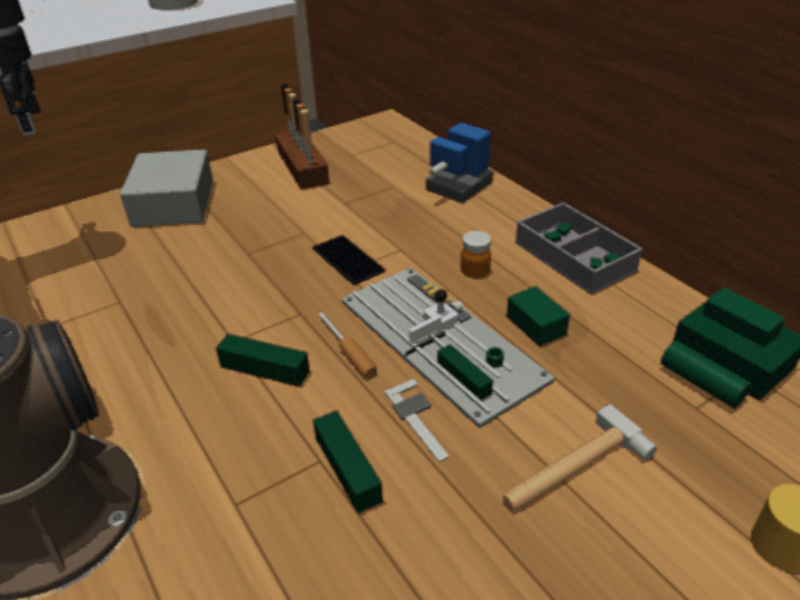

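The top view shows the jig spanning px (341–537, 240–322), with its +y end to the left. Things that could be taken for the bar (800 px scale):
- (494,295): in the channel, and the smallest
- (380,421): long bar, loose on the bench
- (515,418): long bar, loose on the bench
- (472,200): wax block

I choose (494,295). The knob is at (425,262). Next is one close crop to check this.

```bash
python3 - <<'E'
from h import *
d=load('top')
c=d['color'][145:215,205:355,::-1]
cv2.imwrite('pics/crop.png',cv2.resize(c,(750,350),interpolation=cv2.INTER_CUBIC))
s=.64
for n,u,v,z in [('c1',341,244,.012),('c2',535,240,.012),('c3',537,318,.012),('c4',342,322,.012),('knob',425,262,.07),('barL',467,295,.042),('barR',521,295,.042)]:
    print(n,pt(d,u*s,v*s,z).round(4),pt(d,u*s,v*s).round(4))
E
```

```text
c1 [0.6734 0.1573 0.012 ] [0.6724 0.157  0.0155]
c2 [ 0.6887 -0.2076  0.012 ] [ 0.6925 -0.21   -0.001 ]
c3 [ 0.5396 -0.209   0.012 ] [ 0.5415 -0.211   0.0012]
c4 [0.525  0.1503 0.012 ] [0.5261 0.1509 0.0055]
knob [0.6271 0.0009 0.07  ] [0.6246 0.0012 0.0798]
barL [ 0.5741 -0.077   0.042 ] [ 0.5756 -0.0776  0.0349]
barR [ 0.576  -0.1751  0.042 ] [ 0.5757 -0.1748  0.0437]
```

View pics/crop.png

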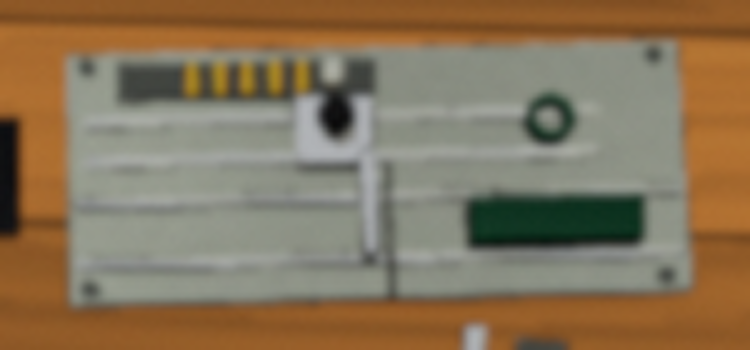

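The crop confirms the bar in the channel (crop px 470–643, 198–245), with the ring blank well clear at (550,118). The knob is at (336,115), the roller at (332,68), and the five ridges run from 192 to 302. Next I fit the jig pose.

```bash
python3 - <<'E'
from h import *
from scipy.optimize import least_squares
d=load('top'); P=lambda u,v:np.array([205+(u-2)/5,145+(v-2)/5])
obs=[((-.075,-.18,.012),(690,290)),((-.075,.18,.012),(72,307)),((.075,.18,.012),(67,57)),((.075,-.18,.012),(678,43))]
obs+=[((.055,.042+.016*i,.022),(u,79)) for i,u in enumerate((302,276,247,220,192))]
def W(q,p):
    c,s=np.cos(q[2]),np.sin(q[2]); return np.array([q[0]+c*p[0]-s*p[1],q[1]+s*p[0]+c*p[1],p[2]])
f=lambda q:np.concatenate([px(d,W(q,p))-P(*u) for p,u in obs])
q=least_squares(f,[.6,-.03,0]).x; print(q,np.degrees(q[2]),f(q).round(2))
def inv(X):
    c,s=np.cos(q[2]),np.sin(q[2]);a=X[0]-q[0];b=X[1]-q[1];return np.array([c*a+s*b,-s*a+c*b,X[2]])
for n,u,z in [('knob',(336,115),.067),('blkL',(297,130),.034),('blkR',(372,130),.034),('rol',(332,68),.03),('bL',(470,222),.042),('bR',(643,222),.042),('ring',(550,118),.032),('plateL',(362,200),.046),('plateR',(378,200),.046)]:
    X=pt(d,*P(*u),z);print(n,X.round(4),inv(X).round(4))
np.save('q.npy',q)
E
```

```text
[ 0.6081306  -0.0246323   0.04484406] 2.5693755317699423 [ 0.64  0.32 -0.64  0.03 -0.16 -0.38 -0.02 -0.43  0.11 -0.18 -0.19 -0.05
  0.12  0.08  0.02  0.21  0.12  0.34]
knob [0.6281 0.0014 0.067 ] [0.0211 0.0251 0.067 ]
blkL [0.6271 0.0227 0.034 ] [0.0211 0.0464 0.034 ]
blkR [ 0.628  -0.0204  0.034 ] [0.02   0.0033 0.034 ]
rol [0.6654 0.003  0.03  ] [0.0585 0.025  0.03  ]
bL [ 0.5735 -0.0762  0.042 ] [-0.0369 -0.0499  0.042 ]
bR [ 0.5755 -0.1744  0.042 ] [-0.0394 -0.1481  0.042 ]
ring [ 0.6377 -0.123   0.032 ] [ 0.0251 -0.0996  0.032 ]
plateL [ 0.5842 -0.0146  0.046 ] [-0.0235  0.0111  0.046 ]
plateR [ 0.5843 -0.0237  0.046 ] [-0.0237  0.002   0.046 ]
```

send_rows(
  commands=[43.7,-70,0,0,0,19.1,-1,43.7,-70,0,0,0,19.1,-1,43.7,-70,0,0,0,19.1,-1,43.7,-70,0,0,0,19.1,-1,43.7,-70,0,0,0,19.1,-1,43.7,-70,0,0,0,19.1,-1,43.7,-70,0,0,0,19.1,-1,43.7,-70,0,0,0,19.1,-1,43.7,-70,0,0,0,19.1,-1,43.7,-70,0,0,0,19.1,-1,43.7,-70,0,0,0,19.1,-1,43.7,-70,0,0,0,19.1,-1,43.7,-70,0,0,0,19.1,-1,43.7,-70,0,0,0,19.1,-1,43.7,-70,0,0,0,19.1,-1,43.7,-70,0,0,0,19.1,-1,43.7,-70,0,0,0,19.1,-1,43.7,-70,-8,0,0,19.1,-1,43.7,-70,-8,0,0,19.1,-1,43.7,-70,-8,0,0,19.1,-1],
)

```text
time_s: 2.6
ee_pos: [0.6288, -0.0526, 0.1509]
orientation: [1.0, 0.023, -0.001, 0.0]
wrist_force: [0.3, -0.8, 0.5]
grip_width: -0.002
finger_force: 0.0
```

```bash
python3 - <<'E'
from h import *
from workcell import r,get_image
from scipy.spatial.transform import Rotation as Ro
o=r.get_obs();d=get_image('wrist')
M=np.eye(4);M[:3,:3]=Ro.from_quat(o['orientation']).as_matrix();M[:3,3]=o['ee_pos']
C=np.linalg.inv(M@d['tool_from_camera']);d['R']=C[:3,:3];d['t']=C[:3,3]
pickle.dump(d,open('pics/w1.pkl','wb'));cv2.imwrite('pics/w1.png',cv2.resize(d['color'][:,:,::-1],(800,600)))
print(o['ee_pos'],o['orientation'])
E
```

```text
[ 0.62875306 -0.05264946  0.15086161] [ 9.99738819e-01  2.28221683e-02 -1.12543294e-03  4.19663090e-04]
```

View pics/w1.png

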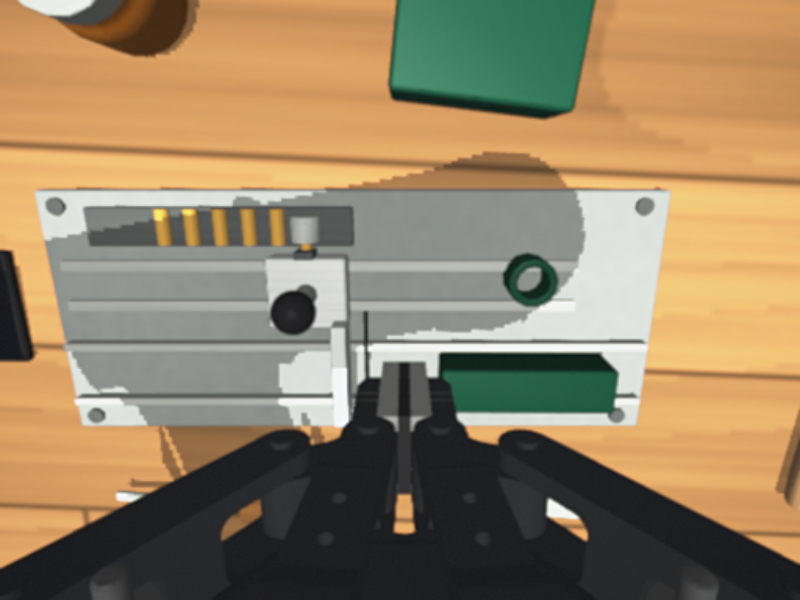

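The wrist view shows the knob at (293,312), the roller at (305,230) just before the first ridge (277), and the bar at (440–616, 355–412). The fingertips are at about (404,365), clear of everything. I refine the pose from this view.

```bash
cat >> h.py <<'E'
def W(q,p):
    c,s=np.cos(q[2]),np.sin(q[2]); return np.array([q[0]+c*p[0]-s*p[1],q[1]+s*p[0]+c*p[1],p[2]])
def inv(q,X):
    c,s=np.cos(q[2]),np.sin(q[2]);a=X[0]-q[0];b=X[1]-q[1];return np.array([c*a+s*b,-s*a+c*b,X[2]])
E
python3 - <<'E'
from h import *
from scipy.optimize import least_squares
d=load('w1'); P=lambda u,v:np.array([u,v])*.64
obs=[((-.075,-.18,.012),(637,424)),((-.075,.18,.012),(82,424)),((.075,.18,.012),(37,190)),((.075,-.18,.012),(668,190))]
obs+=[((.055,.042+.016*i,.022),(u,226)) for i,u in enumerate((277,248,219,190,162))]
f=lambda q:np.concatenate([px(d,W(q,p))-P(*u) for p,u in obs])
q=least_squares(f,[.6,-.03,0]).x; print(q,np.degrees(q[2]),f(q).round(1))
np.save('q.npy',q)
for n,u,z in [('knob',(293,312),.067),('rol',(305,230),.034),('blkL',(266,257),.034),('blkR',(348,257),.034),('bL',(440,400),.042),('bR',(616,412),.042),('plateR',(348,410),.046)]:
    X=pt(d,*P(*u),z);print(n,X.round(4),inv(q,X).round(4))
from workcell import r
print('tcp',inv(q,r.get_obs()['ee_pos']))
E
```

```text
[ 0.60585009 -0.02508236  0.04482761] 2.5684331302448826 [ 0.3  1.2 -0.2  1.1 -2.6 -1.1  3.4 -0.8 -0.2  0.3 -0.1  0.3 -0.   0.3
  0.   0.3 -0.6  0.3]
knob [0.6242 0.0012 0.067 ] [0.0195 0.0254 0.067 ]
rol [0.6595 0.0014 0.034 ] [0.0547 0.024  0.034 ]
blkL [0.6439 0.0225 0.034 ] [0.0402 0.0458 0.034 ]
blkR [ 0.646  -0.0216  0.034 ] [0.0402 0.0017 0.034 ]
bL [ 0.5673 -0.0759  0.042 ] [-0.0408 -0.0491  0.042 ]
bR [ 0.5643 -0.1773  0.042 ] [-0.0484 -0.1502  0.042 ]
plateR [ 0.5608 -0.0241  0.046 ] [-0.045  0.003  0.046]
tcp [ 0.02273274 -0.02867128  0.15237793]
```

send_rows(
  commands=[-0.2,0,-5,0,0,0,-1,-0.2,0,-9.4,0,0,0,-1,-0.2,0,-9.4,0,0,0,-1,-0.2,0,-9.4,0,0,0,-1,-0.2,1,-9.4,0,0,0,-1,-0.2,1.5,-9.4,0,0,0,-1,-0.2,1.8,-9.4,0,0,0,-1,-0.2,1.8,-9.4,0,0,0,-1,-0.2,1.8,-9.4,0,0,0,-1],
)

```text
time_s: 3.78
ee_pos: [0.6272, -0.035, 0.0573]
orientation: [1.0, 0.022, -0.0, 0.0]
wrist_force: [-0.2, -0.7, 0.0]
grip_width: -0.004
finger_force: 0.0
```

send_rows(
  commands=[0,0.2,0,0,0,0,-1,0,0.4,0,0,0,0,-1,0,0.6,0,0,0,0,-1,0,0.8,0,0,0,0,-1,0,1.0,0,0,0,0,-1,0,1.2,0,0,0,0,-1,-0.1,1.4,0,0,0,0,-1,-0.1,1.5,0,0,0,0,-1,-0.1,1.5,0,0,0,0,-1,-0.1,1.5,0,0,0,0,-1],
)

```text
time_s: 5.03
ee_pos: [0.6262, -0.02, 0.0573]
orientation: [1.0, 0.022, -0.0, -0.0]
wrist_force: [-0.1, -0.5, 0.1]
grip_width: -0.001
finger_force: 0.1
```

```bash
cat >> h.py <<'E'
def wrist(n):
    from workcell import r,get_image
    from scipy.spatial.transform import Rotation as Ro
    o=r.get_obs();d=get_image('wrist')
    M=np.eye(4);M[:3,:3]=Ro.from_quat(o['orientation']).as_matrix();M[:3,3]=o['ee_pos']
    C=np.linalg.inv(M@d['tool_from_camera']);d['R']=C[:3,:3];d['t']=C[:3,3]
    pickle.dump(d,open(f'pics/{n}.pkl','wb'));cv2.imwrite(f'pics/{n}.png',cv2.resize(d['color'][:,:,::-1],(800,600)))
    q=np.load('q.npy');print('tcp jig',inv(q,o['ee_pos']).round(4),o['wrist_force'].round(2));return o,d,q
E
python3 -c "
from h import *
wrist('w2')"
```

```text
tcp jig [0.0206 0.0042 0.0573] [-0.15 -0.47  0.07]
```

View pics/w2.png

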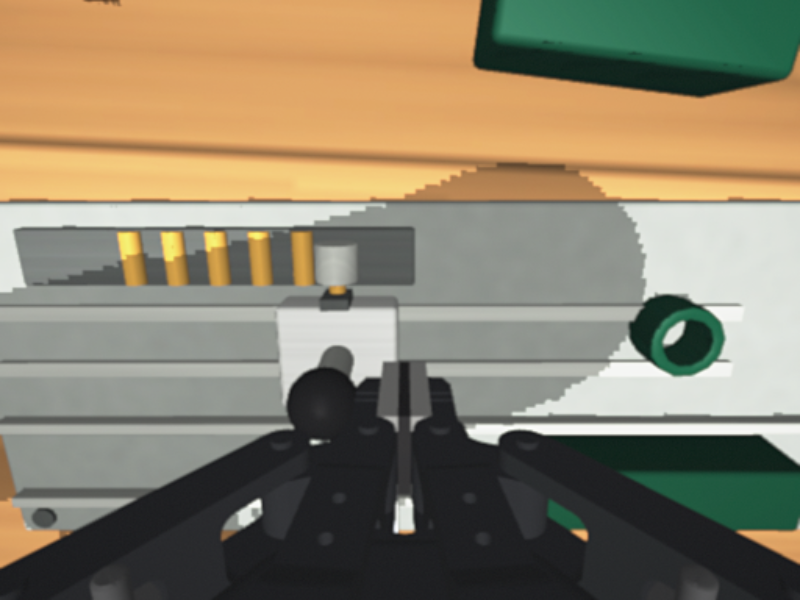

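The fingers stand right beside the ball at (322,402), with the roller at (336,262) just before ridge 1 (303). I add a depth-based stop reading from the block edges.

```bash
cat >> h.py <<'E'
def stop(d,q):
    v,u=np.mgrid[:384,:512]; z=d['z_map']
    X=np.stack([(u+.5-d['K'][0,2])/d['K'][0,0]*z,(v+.5-d['K'][1,2])/d['K'][1,1]*z,z],-1)-d['t']
    X=X@d['R']; c,s=np.cos(q[2]),np.sin(q[2]); a=X[...,0]-q[0];b=X[...,1]-q[1]; x=c*a+s*b;y=-s*a+c*b;h=X[...,2]
    m=(z>0)&(abs(h-.034)<.004)&(x>.033)&(x<.039)&(y>-.02)&(y<.15)
    lo,hi=np.percentile(y[m],[1,99]); print('block y',lo.round(4),hi.round(4),'stop est',round((lo+hi)/2-.022,4),m.sum())
E
python3 -c "
from h import *
q=np.load('q.npy')
for n in('w1','w2'): stop(load(n),q)"
```

```text
block y 0.0032 0.0459 stop est 0.0025 380
block y 0.0067 0.0495 stop est 0.0061 830
```

send_rows(
  commands=[0,0.1,0,0,0,0,-1,0,0.2,0,0,0,0,-1,0,0.3,0,0,0,0,-1,0,0.4,0,0,0,0,-1,0,0.5,0,0,0,0,-1],
)

```text
time_s: 5.7
ee_pos: [0.6261, -0.0149, 0.0573]
orientation: [1.0, 0.022, -0.0, 0.0]
wrist_force: [0.6, -1.7, 0.6]
grip_width: 0.003
finger_force: 0.6
```

```bash
python3 -c "
from h import *
o,d,q=wrist('w3');stop(d,q)"
```

```text
tcp jig [0.0207 0.0092 0.0573] [ 0.6  -1.69  0.59]
block y 0.0117 0.0544 stop est 0.0111 813
```

send_rows(
  commands=[0,0.1,0,0,0,0,-1,0,0.2,0,0,0,0,-1,0,0.3,0,0,0,0,-1,0,0.4,0,0,0,0,-1,0,0.5,0,0,0,0,-1,0,0.6,0,0,0,0,-1,0,0.7,0,0,0,0,-1,0,0.8,0,0,0,0,-1],
)

```text
time_s: 6.75
ee_pos: [0.6261, -0.0068, 0.0572]
orientation: [1.0, 0.022, -0.0, -0.0]
wrist_force: [-1.7, -1.4, -0.3]
grip_width: 0.002
finger_force: 1.0
```

send_rows(
  commands=[0,0.05,0,0,0,0,-1,-0.05,0.1,0,0,0,0,-1,-0.05,0.15,0,0,0,0,-1,-0.05,0.2,0,0,0,0,-1,-0.05,0.2,0,0,0,0,-1],
)

```text
time_s: 7.38
ee_pos: [0.626, -0.0047, 0.0574]
orientation: [1.0, 0.022, 0.0, -0.0]
wrist_force: [0.5, -0.8, -0.0]
grip_width: -0.001
finger_force: 0.1
```

```bash
python3 -c "
from h import *
o,d,q=wrist('w4');stop(d,q)"
```

```text
tcp jig [0.021  0.0194 0.0574] [ 0.47 -0.85 -0.03]
block y 0.022 0.0649 stop est 0.0214 822
```

send_rows(
  commands=[0,0.05,0,0,0,0,-1,0,0.1,0,0,0,0,-1,0,0.15,0,0,0,0,-1,0,0.2,0,0,0,0,-1,0,0.2,0,0,0,0,-1],
)

```text
time_s: 8.05
ee_pos: [0.6257, -0.0029, 0.0573]
orientation: [1.0, 0.022, -0.0, -0.0]
wrist_force: [-0.8, -0.3, 0.1]
grip_width: -0.001
finger_force: 0.0
```

```bash
python3 -c "
from h import *
o,d,q=wrist('w5');stop(d,q)"
```

```text
tcp jig [0.0209 0.0212 0.0573] [-0.78 -0.28  0.1 ]
block y 0.0287 0.0713 stop est 0.028 817
```

send_rows(
  commands=[0,0.2,0,0,0,0,-1,0,0.4,0,0,0,0,-1,0,0.6,0,0,0,0,-1,0,0.8,0,0,0,0,-1,-0.05,0.9,0,0,0,0,-1,-0.05,1.0,0,0,0,0,-1,-0.05,1.1,0,0,0,0,-1,-0.05,1.2,0,0,0,0,-1,-0.05,1.3,0,0,0,0,-1,-0.05,1.4,0,0,0,0,-1,-0.05,1.45,0,0,0,0,-1,-0.05,1.5,0,0,0,0,-1,-0.05,1.55,0,0,0,0,-1,-0.05,1.6,0,0,0,0,-1,-0.05,1.6,0,0,0,0,-1],
)

```text
time_s: 9.98
ee_pos: [0.6252, 0.0131, 0.0573]
orientation: [1.0, 0.022, -0.0, 0.0]
wrist_force: [0.4, 0.7, 0.3]
grip_width: 0.002
finger_force: 0.0
```

```bash
python3 -c "
from h import *
o,d,q=wrist('w6');stop(d,q)"
```

```text
tcp jig [0.0211 0.0372 0.0573] [0.45 0.72 0.3 ]
block y 0.0447 0.0872 stop est 0.044 833
```

Second click, at 0.044. I repeat the same push for the third.

send_rows(
  commands=[0,0.2,0,0,0,0,-1,0,0.4,0,0,0,0,-1,0,0.6,0,0,0,0,-1,0,0.8,0,0,0,0,-1,-0.05,0.9,0,0,0,0,-1,-0.05,1.0,0,0,0,0,-1,-0.05,1.1,0,0,0,0,-1,-0.05,1.2,0,0,0,0,-1,-0.05,1.3,0,0,0,0,-1,-0.05,1.4,0,0,0,0,-1,-0.05,1.45,0,0,0,0,-1,-0.05,1.5,0,0,0,0,-1,-0.05,1.55,0,0,0,0,-1,-0.05,1.6,0,0,0,0,-1,-0.05,1.6,0,0,0,0,-1],
)

```text
time_s: 11.9
ee_pos: [0.6247, 0.0291, 0.0573]
orientation: [1.0, 0.022, -0.0, -0.0]
wrist_force: [0.1, 0.1, -0.3]
grip_width: 0.001
finger_force: 0.0
```

```bash
python3 -c "
from h import *
o,d,q=wrist('w7');stop(d,q)
# where to go for bar back: jig x -.035, y -.185
T=W(q,(-.036,-.185,.1)); print(T,(T-o['ee_pos'])*100)"
```

```text
tcp jig [0.0213 0.0532 0.0573] [ 0.15  0.1  -0.32]
block y 0.0607 0.1032 stop est 0.06 828
[ 0.57817659 -0.21150976  0.1       ] [ -4.65358772 -24.05658506   4.2722298 ]
```

send_rows(
  commands=[0,-2.5,0,0,0,0,-1,0,-4,3,0,0,0,-1,0,-4,7,0,0,0,-1,-1,-8,7,0,0,0,-1,-2.5,-13,7,0,0,0,-1,-3.8,-18,7,0,0,0,-1,-4.65,-24,7,0,0,0,-1,-4.65,-24,7,0,0,0,-1,-4.65,-24,7,0,0,0,-1],
)

```text
time_s: 13.08
ee_pos: [0.5781, -0.2112, 0.1272]
orientation: [1.0, 0.022, -0.0, -0.0]
wrist_force: [-0.3, 0.9, -0.4]
grip_width: -0.005
finger_force: 0.0
```

```bash
python3 -c "
from h import *
o,d,q=wrist('w8');stop(d,q)"
```

```text
tcp jig [-0.0361 -0.1847  0.1272] [-0.3   0.91 -0.43]Traceback (most recent call last):
  File "<string>", line 3, in <module>
    o,d,q=wrist('w8');stop(d,q)
                      ~~~~^^^^^
  File "h.py", line 28, in stop
    lo,hi=np.percentile(y[m],[1,99]); print('block y',lo.round(4),hi.round(4),'stop est',round((lo+hi)/2-.022,4),m.sum())
          ~~~~~~~~~~~~~^^^^^^^^^^^^^
    return _quantile_unchecked(
        a, q, axis, out, overwrite_input, method, keepdims, weights)
    return _ureduce(a,
                    func=_quantile_ureduce_func,
    ...<5 lines>...
                    overwrite_input=overwrite_input,
                    method=method)
    r = func(a, **kwargs)
    result = _quantile(arr,
                       quantiles=q,
    ...<2 lines>...
                       out=out,
                       weights=wgt)
    slices_having_nans = np.isnan(arr[-1, ...])
                                  ~~~^^^^^^^^^
IndexError: index -1 is out of bounds for axis 0 with size 0
```

View pics/w8.png

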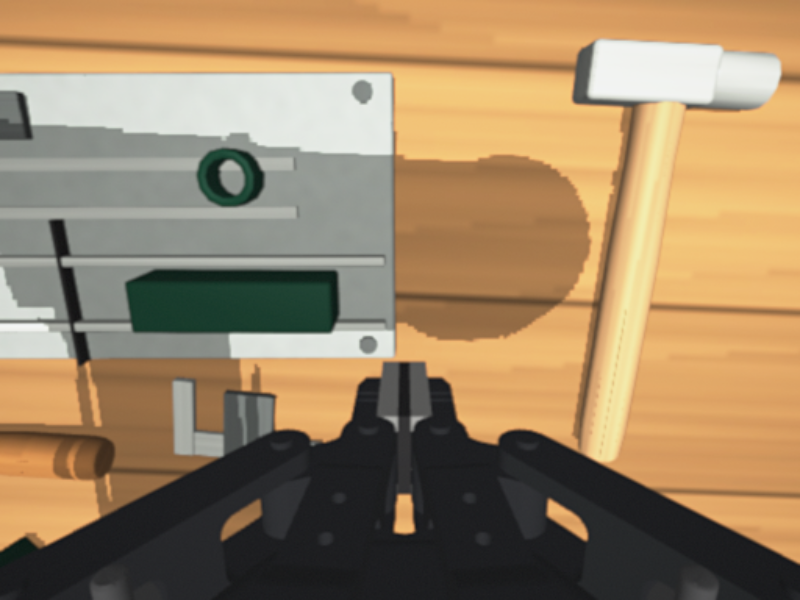

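The bar lies straight in its channel at (127–338, 270–332). The descent spot behind it is clear, and the mallet is well away at (620,270).

send_rows(
  commands=[0,0,-5,0,0,0,-1,0,0,-9,0,0,0,-1,0,0,-10.3,0,0,0,-1,0,0,-10.3,0,0,0,-1,0,0.5,-10.3,0,0,0,-1,0,1,-10.3,0,0,0,-1,0,1.5,-10.3,0,0,0,-1,0,1.5,-10.3,0,0,0,-1],
)

```text
time_s: 14.12
ee_pos: [0.5785, -0.1956, 0.0248]
orientation: [1.0, 0.023, 0.0, 0.0]
wrist_force: [0.0, 0.3, -0.3]
grip_width: 0.001
finger_force: 0.0
```

```bash
cat >> h.py <<'E'
def bar(d,q):
    v,u=np.mgrid[:384,:512]; z=d['z_map']
    X=np.stack([(u+.5-d['K'][0,2])/d['K'][0,0]*z,(v+.5-d['K'][1,2])/d['K'][1,1]*z,z],-1)-d['t']
    X=X@d['R']; c,s=np.cos(q[2]),np.sin(q[2]); a=X[...,0]-q[0];b=X[...,1]-q[1]; x=c*a+s*b;y=-s*a+c*b;h=X[...,2]
    I=d['color'].astype(int); g=(I[...,1]>I[...,0]*1.5)&(I[...,1]>I[...,2]*1.1)
    m=(z>0)&g&(abs(h-.042)<.004)&(abs(x+.035)<.02)&(abs(y)<.2)
    if m.sum(): print('bar x',np.percentile(x[m],[1,99]).round(4),'y',np.percentile(y[m],[1,99]).round(4),m.sum())
E
python3 -c "
from h import *
o,d,q=wrist('w9');bar(d,q);bar(load('w8'),q)"
```

```text
tcp jig [-0.035  -0.1691  0.0248] [ 0.04  0.33 -0.31]
bar x [-0.0477 -0.0227] y [-0.1489 -0.0539] 11120
bar x [-0.0478 -0.0231] y [-0.149  -0.0522] 4253
```

send_rows(
  commands=[0,0.3,0,0,0,0,-1,0,0.6,0,0,0,0,-1,0,1,0,0,0,0,-1,-0.05,1.5,0,0,0,0,-1,-0.1,2,0,0,0,0,-1,-0.1,2.5,0,0,0,0,-1,-0.15,3,0,0,0,0,-1,-0.15,3.5,0,0,0,0,-1,-0.2,4,0,0,0,0,-1,-0.2,4.5,0,0,0,0,-1,-0.2,5,0,0,0,0,-1,-0.25,5.5,0,0,0,0,-1,-0.25,6,0,0,0,0,-1,-0.3,6.5,0,0,0,0,-1,-0.3,7,0,0,0,0,-1,-0.35,7.5,0,0,0,0,-1,-0.35,8,0,0,0,0,-1,-0.4,8.5,0,0,0,0,-1,-0.4,9,0,0,0,0,-1,-0.4,9,0,0,0,0,-1],
)

```text
time_s: 16.68
ee_pos: [0.5743, -0.1056, 0.0244]
orientation: [1.0, 0.023, 0.0, -0.0]
wrist_force: [0.5, -0.0, -0.5]
grip_width: 0.0
finger_force: 0.0
```

```bash
python3 -c "
from h import *
o,d,q=wrist('w10');bar(d,q);stop(d,q)"
```

```text
tcp jig [-0.0351 -0.079   0.0244] [ 0.49 -0.01 -0.47]
bar x [-0.0485 -0.0232] y [-0.0632  0.0327] 11191Traceback (most recent call last):
  File "<string>", line 3, in <module>
    o,d,q=wrist('w10');bar(d,q);stop(d,q)
                                ~~~~^^^^^
  File "h.py", line 28, in stop
    lo,hi=np.percentile(y[m],[1,99]); print('block y',lo.round(4),hi.round(4),'stop est',round((lo+hi)/2-.022,4),m.sum())
          ~~~~~~~~~~~~~^^^^^^^^^^^^^
    return _quantile_unchecked(
        a, q, axis, out, overwrite_input, method, keepdims, weights)
    return _ureduce(a,
                    func=_quantile_ureduce_func,
    ...<5 lines>...
                    overwrite_input=overwrite_input,
                    method=method)
    r = func(a, **kwargs)
    result = _quantile(arr,
                       quantiles=q,
    ...<2 lines>...
                       out=out,
                       weights=wgt)
    slices_having_nans = np.isnan(arr[-1, ...])
                                  ~~~^^^^^^^^^
IndexError: index -1 is out of bounds for axis 0 with size 0
```

View pics/w10.png

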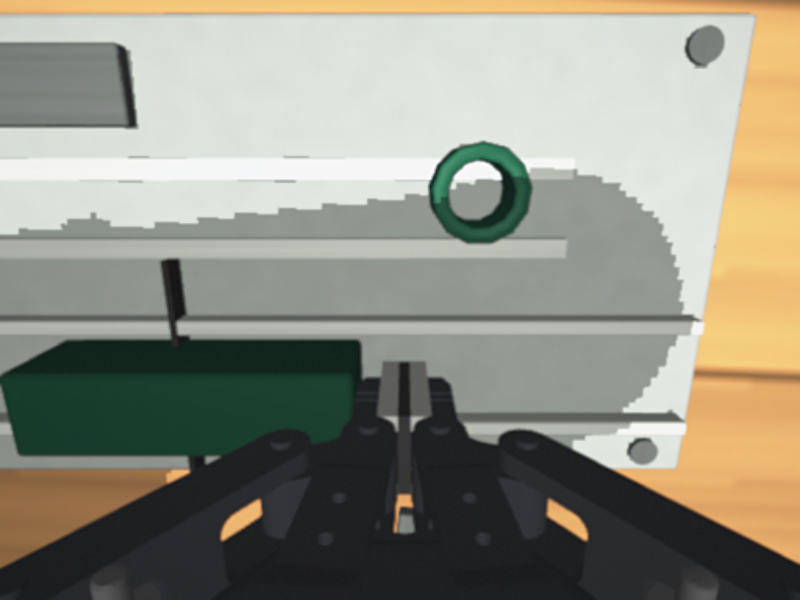

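The bar is moving straight in the channel (5–360, 340–455), with about 23 mm to go.

send_rows(
  commands=[0,0.3,0,0,0,0,-1,0,0.6,0,0,0,0,-1,0,0.9,0,0,0,0,-1,-0.05,1.2,0,0,0,0,-1,-0.05,1.5,0,0,0,0,-1,-0.1,1.8,0,0,0,0,-1,-0.1,1.8,0,0,0,0,-1],
)

```text
time_s: 17.6
ee_pos: [0.5732, -0.0877, 0.0243]
orientation: [1.0, 0.022, -0.0, -0.0]
wrist_force: [0.3, -0.2, -0.2]
grip_width: -0.003
finger_force: 0.0
```

```bash
python3 - <<'E'
from h import *
from workcell import get_image
o,d,q=wrist('w11');bar(d,q)
d=get_image('top');pickle.dump(d,open('pics/t2.pkl','wb'))
c=d['color'][145:215,205:355,::-1]
cv2.imwrite('pics/t2.png',cv2.resize(c,(750,350),interpolation=cv2.INTER_CUBIC))
E
```

```text
tcp jig [-0.0354 -0.0611  0.0243] [ 0.28 -0.18 -0.22]
bar x [-0.0485 -0.0233] y [-0.0454  0.0505] 11221
```

View pics/t2.png

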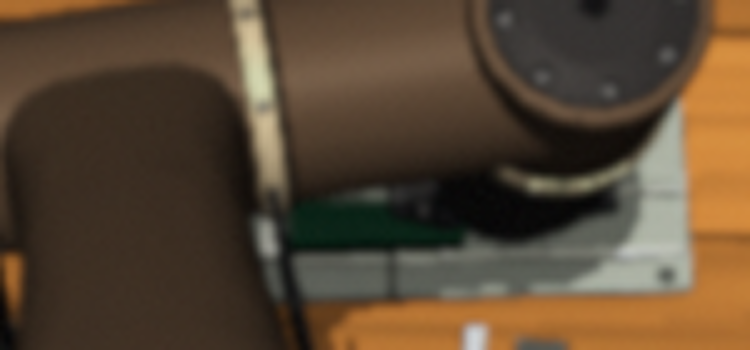

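The arm hides the stop from the top camera (bar end at about (290,225)), so I go by force and small steps now.

send_rows(
  commands=[0,0.1,0,0,0,0,-1,0,0.2,0,0,0,0,-1,0,0.3,0,0,0,0,-1,0,0.4,0,0,0,0,-1,0,0.45,0,0,0,0,-1,0,0.5,0,0,0,0,-1],
)

```text
time_s: 18.45
ee_pos: [0.5733, -0.0829, 0.0243]
orientation: [1.0, 0.022, 0.0, -0.0]
wrist_force: [-0.8, -0.4, -1.2]
grip_width: -0.002
finger_force: 0.2
```

send_rows(
  commands=[0,0.03,0,0,0,0,-1,0,0.06,0,0,0,0,-1],
)

```text
time_s: 18.7
ee_pos: [0.5732, -0.0824, 0.0243]
orientation: [1.0, 0.022, -0.0, 0.0]
wrist_force: [-0.6, -0.3, -0.5]
grip_width: 0.002
finger_force: 0.2
```

```bash
python3 - <<'E'
from h import *
from workcell import get_image,r
o,d,q=wrist('w12');bar(d,q);print(o['wrist_torque'])
d=get_image('side');pickle.dump(d,open('pics/s2.pkl','wb'))
p=px(d,W(q,(-.05,.06,.04)))
u,v=p.astype(int);print(p)
c=d['color'][v-35:v+35,u-50:u+50,::-1]
cv2.imwrite('pics/s2.png',cv2.resize(c,(800,560),interpolation=cv2.INTER_CUBIC))
E
```

```text
tcp jig [-0.0352 -0.0558  0.0243] [-0.56 -0.33 -0.49]
bar x [-0.0484 -0.0232] y [-0.0402  0.0557] 11152
[-0.14730304  0.03579269 -0.02732417]
[251.10479597 201.38532568]
```

View pics/s2.png

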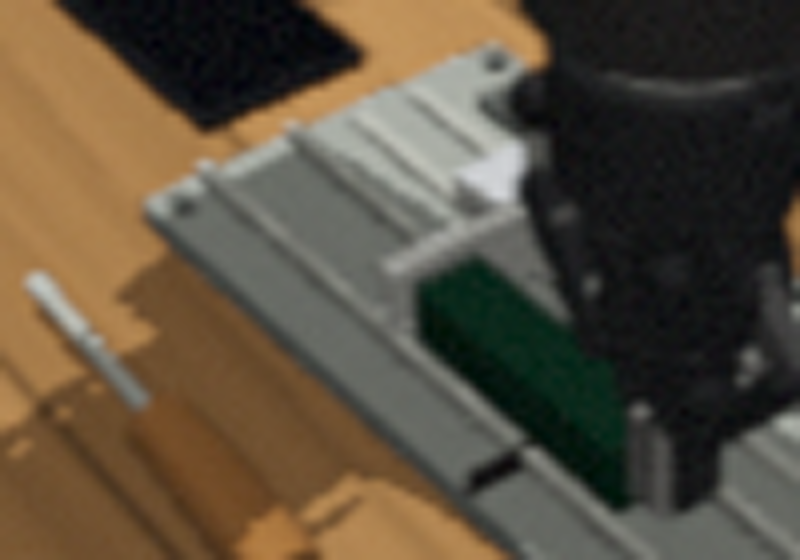

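The side view shows the bar's front end at (440,270), within a couple of mm of the stop plate at (395,270–320), and in the channel. I creep on.

send_rows(
  commands=[0,0.04,0,0,0,0,-1,0,0.07,0,0,0,0,-1,0,0.07,0,0,0,0,-1],
)

```text
time_s: 19.18
ee_pos: [0.5732, -0.0817, 0.0243]
orientation: [1.0, 0.022, -0.0, 0.0]
wrist_force: [0.2, -0.3, -0.3]
grip_width: 0.003
finger_force: 0.1
```

send_rows(
  commands=[0,0.03,0,0,0,0,-1,0,0.05,0,0,0,0,-1,0,0.05,0,0,0,0,-1],
)

```text
time_s: 19.55
ee_pos: [0.5733, -0.0811, 0.0243]
orientation: [1.0, 0.022, 0.0, -0.0]
wrist_force: [-0.3, -0.2, -0.9]
grip_width: -0.005
finger_force: 0.1
```

send_rows(
  commands=[0,0.03,0,0,0,0,-1,0,0.04,0,0,0,0,-1,0,0.04,0,0,0,0,-1],
)

```text
time_s: 19.92
ee_pos: [0.5732, -0.0808, 0.0243]
orientation: [1.0, 0.022, -0.0, 0.0]
wrist_force: [-1.0, 0.1, -0.4]
grip_width: -0.004
finger_force: 0.2
```

send_rows(
  commands=[0,0.03,0,0,0,0,-1,0,0.04,0,0,0,0,-1,0,0.04,0,0,0,0,-1],
)

```text
time_s: 20.3
ee_pos: [0.5733, -0.0803, 0.0243]
orientation: [1.0, 0.022, 0.0, -0.0]
wrist_force: [-0.2, -0.9, 0.7]
grip_width: -0.004
finger_force: 0.2
```

send_rows(
  commands=[0,0.03,0,0,0,0,-1,0,0.04,0,0,0,0,-1,0,0.04,0,0,0,0,-1],
)

```text
time_s: 20.68
ee_pos: [0.5732, -0.08, 0.0243]
orientation: [1.0, 0.022, -0.0, 0.0]
wrist_force: [-0.9, -0.8, -0.0]
grip_width: 0.001
finger_force: 0.5
```

```bash
python3 - <<'E'
from h import *
from workcell import get_image,r
o,d,q=wrist('w13');bar(d,q)
I=[load('s2')]+[get_image('side')]
C=[cv2.resize(d['color'][180:225,215:265,::-1],None,fx=8,fy=8,interpolation=cv2.INTER_CUBIC) for d in I]
cv2.imwrite('pics/s3.png',np.hstack(C))
E
```

```text
tcp jig [-0.0351 -0.0534  0.0243] [-0.88 -0.8  -0.01]
bar x [-0.0484 -0.0232] y [-0.0379  0.058 ] 11135
```

View pics/s3.png

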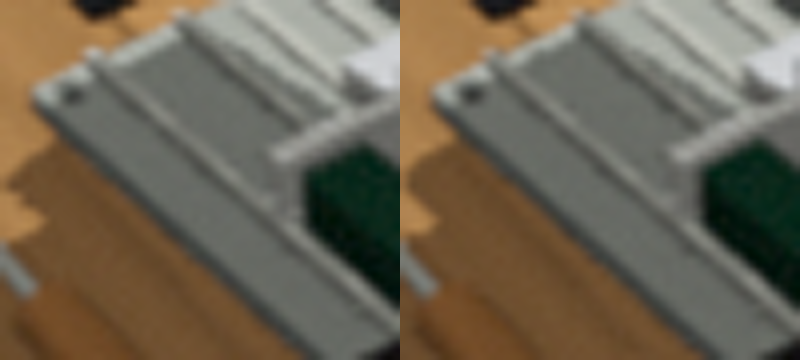

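The bar's end has closed in on the plate (702 vs 680). The plate itself has not moved (corner at 275 vs 675, i.e. the same), so the bar is almost touching or touching it. I continue with tiny steps.

send_rows(
  commands=[0,0.03,0,0,0,0,-1,0,0.03,0,0,0,0,-1],
)

```text
time_s: 21.02
ee_pos: [0.5732, -0.0799, 0.0243]
orientation: [1.0, 0.022, -0.0, 0.0]
wrist_force: [0.3, -2.6, -0.1]
grip_width: 0.003
finger_force: 1.4
```

send_rows(
  commands=[0,0.03,0,0,0,0,-1,0,0.03,0,0,0,0,-1],
)

```text
time_s: 21.28
ee_pos: [0.5731, -0.0797, 0.0243]
orientation: [1.0, 0.022, -0.0, 0.0]
wrist_force: [-0.1, -5.3, 0.8]
grip_width: 0.001
finger_force: 2.6
```

The bar is in firm contact (5 N over 0.3 mm). I back off, lift clear and check.

send_rows(
  commands=[0,-0.1,0,0,0,0,-1,0,-0.5,0,0,0,0,-1,0.1,-2,0,0,0,0,-1,0.1,-3,0,0,0,0,-1,0.1,-3,6,0,0,0,-1,0.1,-3,12,0,0,0,-1,0.1,-3,14,0,0,0,-1,0.1,4,14,0,0,0,-1,0.1,6,14,0,0,0,-1,0.1,6,14,0,0,0,-1,0.1,6,14,0,0,0,-1],
)

```text
time_s: 22.65
ee_pos: [0.5742, -0.02, 0.1642]
orientation: [1.0, 0.022, -0.0, 0.0]
wrist_force: [0.6, -0.2, -0.3]
grip_width: 0.0
finger_force: 0.0
```

```bash
python3 - <<'E'
from h import *
o,d,q=wrist('w14');bar(d,q);stop(d,q)
E
```

```text
tcp jig [-0.0314  0.0065  0.1642] [ 0.56 -0.18 -0.27]
bar x [-0.0489 -0.0237] y [-0.0374  0.0582] 3209
block y 0.0604 0.1032 stop est 0.0598 367
```

View pics/w14.png

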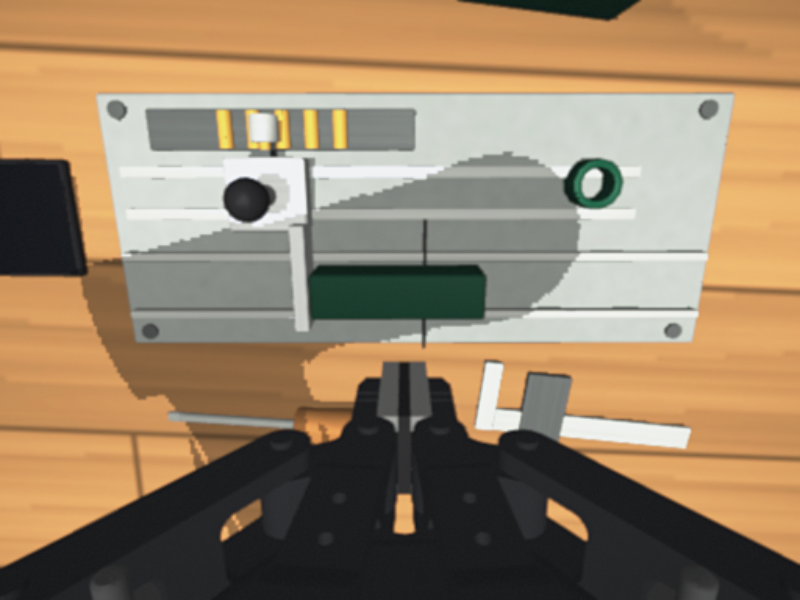

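The wrist view shows the roller at (263,127), settled between the third ridge (283) and the fourth (252), with the stop reading 0.060. The bar's end (309) rests against the plate (308), and the ring, caliper, carver and phone are where they were.

```bash
python3 -c "
from workcell import r
print(r.hand_in())"
```

```text
the job is handed in; nothing more can be done
None
```

Job handed in: the stop is settled in the third click (read at 0.060 m) without having gone past it, and the wax bar rests in its channel against the stop.

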